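Turn the index plate to its pin and press it home

TASK

On the plywood drilling jig, the round metal index plate stands raised on its collar, turned away from the locating pin. With a fingertip pushing on its studs, turn the plate until the notch in its rim is over the pin, then press the plate straight down until it is fully seated with the pin in the notch, and leave it there. Do not lift the plate, and leave the chuck key, the tape measure and the wooden offcut where they lie.

Things in the scene. Friction and masses are not known exactly. Their poses are not given: they have to be found in the camera images.
- jig: fixed drilling jig: plywood board 170x170x18 mm, a screw in each corner; origin at the centre of its underside on the bench, z up. The plate turns about the vertical through this origin. The pin stands 58 mm from it along the jig's +x. Under the plate is a round steel seat, radius 48 mm.
- plate: loose aluminium disc, 120 mm diameter, 14 mm thick, 0.35 kg, one rim notch along its +x, two studs on top. Origin: centre of its underside, z up; 42 mm above the bench raised, 30 mm seated. Turns easily (1 to 2 N at a stud) on a 9 mm high spigot (1 mm play). Flat boss, 32 mm diameter, 2 mm high, in the middle of its top: a place to press. Starts turned 40 to 180 degrees off, either way.
- notch (a point): middle of the rim notch at the level of the plate's underside, 58 mm from the axis along the plate's +x. The notch is 18 mm wide, open outward, its floor 47 mm from the axis, through the whole thickness. It goes over the pin only when within about 3 degrees of it; elsewhere the plate lands on the pin after 2 mm.
- pin (a point): top centre of the fixed upright steel locating pin: 12 mm diameter with a chamfered top, 40 mm above the bench, 58 mm from the axis. It stands on the side away from the robot, on a dark foot 20 mm wide, and half shows outside the plate's rim.
- stud_a (a point): centre of the top of the stud along the plate's +y: upright round steel stud, 18 mm diameter, 40 mm from the axis, rising 24 mm above the plate's top face, with a foot ring 26 mm wide and 3 mm high
- stud_b (a point): centre of the top of the other, equal stud, along the plate's -y
- collar (a joint): black plastic collar (92 mm diameter) under the plate that carries it; slides down: 0 raised, 0.012 m fully down. It is held by friction: needs about 5 to 7 N to move, stays where it is left and does not spring back.
- chuck_key: bystander: loose T-shaped steel drill chuck key, 60x64x17 mm, lying on the bench beside the jig; origin at the centre of its underside
- tape_measure: bystander: loose yellow and black tape measure, 38x83x64 mm, standing on the bench beside the jig; origin at the centre of its underside
- offcut: bystander: loose block of wood, 48x110x36 mm, lying on the bench beside the jig; origin at the centre of its underside
Not all that is in view belongs to the job. Leave any turquoise look-alike of the jig alone.

How it is judged:
By the outcome, as a careful person would: the job done as asked, in the order asked, and still so for the second after the job is handed in, with the robot touching nothing.
It also fails if it takes over 58 s, if anything falls off the work surface, if the arm or the gripper's body presses on something with over 40 N, if the wrist force passes 120 N, or if a joint passes its speed limit or range.

ROBOT

A 7-joint arm with a two-finger parallel gripper is mounted at the origin on a cart in front of the work surface, level with it; the furniture and walls round the work are solid. World frame = base frame: x ahead of the robot, y to its left, z up, the work surface at z = 0. Lengths are in m, angles in rad, forces in N, time in s.
With the tool pointing down it reaches from about 0.425 to 0.95 m from the base axis. Payload 4.7 kg.
Tool frame: the origin (TCP) lies midway between the tips of the shut fingers; the grasp point (between the pads) lies 19 mm behind it; z points along the fingers, y is the line along which they close (so a half turn about z gives the same grasp; the last joint's range is limited). The gripper opens to 87 mm and grips with 3 to 60 N. Pads are 19 mm wide; open, the fingers measure 117 mm over their backs; the gripper's body (75 mm by 190 mm) begins 51 mm behind the grasp point.
Start: joints at [1.215, 0.469, -0.049, 1.532, 0.024, 1.141, -0.082], TCP at [0.217, -0.639, 0.223] pointing down, gripper open.
Joint ranges: [-2.59, 2.59], [-0.33, 1.99], [-1.39, 1.29], [0.1, 2.45], [-1.04, 4.18], [0.21, 1.99], [-2.66, 2.66]. Speed limits (rad/s): [2.57, 2.57, 3.14, 3.14, 3.14, 3.14, 3.14].

INTERFACE

Orientations are given as a unit quaternion [x, y, z, w].
In Python, from workcell import env gives the robot as it stands.
- The arm moves only by the shell command python3 -m pendant 'ROWS' [OPENING] [FORCE]. ROWS is JSON, a list of rows, each a list of 2 entries, a list of its own where there are three numbers: the shift along the tool's x, y, z as a fraction of full scale, then the turn, a rotation vector about the tool's x, y, z as a fraction of full scale. In form: [[[x, y, z], [rx, ry, rz]], ...]. A call has 1 to 20 rows; each row is the pose to reach, as a shift and turn from the pose commanded when the call began, along the tool's axes at that moment; what a row does not reach only later rows make up. Full scale, the value 1, is 0.2 m for a shift and 45 degrees for a turn. A row lasts 1/8 s, in which the tool goes at most 62.5 mm and 10.7 degrees, less where a joint would pass 70% of its speed; a pose out of reach is approached as far as the arm can. A call with a number of a shift or a turn outside -1 to 1 is refused whole. A call with a gripper value outside its range is refused whole. OPENING is the closure, from 0 (fully open) to 1 (shut), set as the call begins (- or left out, the last holds). The fingers move at their own pace and stop on an object; FORCE is the grip in N (left out, the last holds). Time passes only in rows, so rows that repeat a pose let the fingers close. It gives the time, the measured TCP pose, the force, the opening and the grip force at its end, in the units of the state.
- env.state(): the state, without advancing time (a new reading comes with each control period).
- env.get_image(name): name is "side" or "top" or "wrist"; returns a dict with "pixels" (400x640x3 uint8, red, green, blue), "range_z" (400x640 float32, m along the optical axis (not along the pixel's ray), 0 where there is no reading), "fx", "fy", "cx", "cy" (pixels), "k1" (the pictures are not rectified: a ray, as slopes to the right and down, at radius r is drawn at 1 + k1 r^2 times it, then the intrinsics apply), "pose" (4x4, takes a point from camera to world coordinates); the wrist camera has in their place "mount" (4x4, takes a point from camera to tool coordinates, whose origin is the TCP and whose axes are the flange's). Camera axes: x right, y down, z forward; pixel columns grow to the right and rows downward; lengths in m; the calibration is good to about 2 mm. A picture is of the moment at which its call begins: read the wrist's pose just before it.
- env.close_job(): hands the job in; it is judged then, once.
The state is a dict: "t": time; "qpos": joint angles; "dq": joint speeds; "tau": joint torques, N m; "tool_pos": TCP position; "tcp_rot": TCP orientation; "contact_force": force on the tool from outside, world axes, zero at the start; "moment": the same for the moment, N m; "finger_gap": opening from 0.0 (shut) to 1.0 (fully open); "finger_force": force on a finger pad.
Only numpy, scipy, OpenCV 4.12 (cv2) and the standard library are available. Lean on these libraries where they do the work, as an engineer would, in place of code of your own. Each camera call takes 0.05 s, during which the arm holds its last target. There are 200 camera calls.

## Working session

There is one attempt and no reset: what is moved stays moved. The work goes in short steps, Python scripts to look and compute and a shell command to move; the robot and the scene stay as the last step left them, time stands still between calls to the robot, and variables do not carry over. Pictures are saved under pics/ and viewed, at most 10 in all, crops included, and the job is handed in when it is done.

```bash
mkdir -p pics; cat > h.py <<'E'
from workcell import env
import numpy as np, cv2
from scipy.spatial.transform import Rotation as R
def grab(n):
    s=env.state(); im=env.get_image(n)
    if 'pose' not in im:
        T=np.eye(4);T[:3,:3]=R.from_quat(s['tcp_rot']).as_matrix();T[:3,3]=s['tool_pos'];im['pose']=T@im['mount']
    return im
def K(im): return np.array([[im['fx'],0,im['cx']],[0,im['fy'],im['cy']],[0,0,1.]]),np.array([im['k1'],0,0,0,0.])
def ray(im,u,v):
    k,d=K(im);p=cv2.undistortPoints(np.array([[[u,v]]],float),k,d)[0,0];return np.array([p[0],p[1],1.])
def pz(im,u,v,z):  # pixel onto plane z
    T=im['pose'];r=T[:3,:3]@ray(im,u,v);return T[:3,3]+r*(z-T[2,3])/r[2]
def pd(im,u,v): 
    T=im['pose'];return T[:3,3]+T[:3,:3]@(ray(im,u,v)*im['range_z'][int(v),int(u)])
def save(n,a): cv2.imwrite('pics/'+n,a[:,:,::-1])
E
python3 - <<'E'
from h import *
import pickle
print(env.state())
for n in('top','side'):
    im=grab(n);save(n+'0.png',im['pixels']);pickle.dump(im,open(n+'0.pkl','wb'));print(n,im['pose'].round(3).tolist(),im['fx'],im['k1'])
E
```

```text
{'t': 0.0, 'qpos': array([ 1.21513073,  0.46944324, -0.04861404,  1.53367711,  0.02413162,
        1.14100371, -0.08232308]), 'dq': array([ 3.49252760e-04, -1.56696821e-03,  6.96453572e-04,  1.80411179e-04,
        3.71579038e-05,  2.82024215e-04, -1.37362370e-03]), 'tau': array([ 3.42587864e-04, -5.07973766e+01, -8.05848464e-02, -2.36160725e+01,
       -6.13892614e-02,  3.78712965e-02,  1.48873228e-04]), 'tool_pos': array([ 0.21648369, -0.63871499,  0.22150541]), 'tcp_rot': array([ 9.86679103e-01,  1.62675758e-01, -2.03062249e-04, -9.50797592e-04]), 'contact_force': array([-0.32277327,  0.30739238, -0.00696407]), 'moment': array([0.00719507, 0.04698026, 0.01307863]), 'finger_force': 0.0, 'finger_gap': 0.9983261866918359}
top [[0.022, -0.991, 0.134, 0.427], [-1.0, -0.022, 0.001, -0.039], [0.002, -0.134, -0.991, 1.012], [0.0, 0.0, 0.0, 1.0]] 409.7617719974911 0.021364507736400803
side [[-0.982, -0.139, 0.126, 0.4], [-0.187, 0.674, -0.715, 0.79], [0.014, -0.726, -0.688, 0.876], [0.0, 0.0, 0.0, 1.0]] 423.68983653557893 0.0010560619445891407
```

View pics/top0.png

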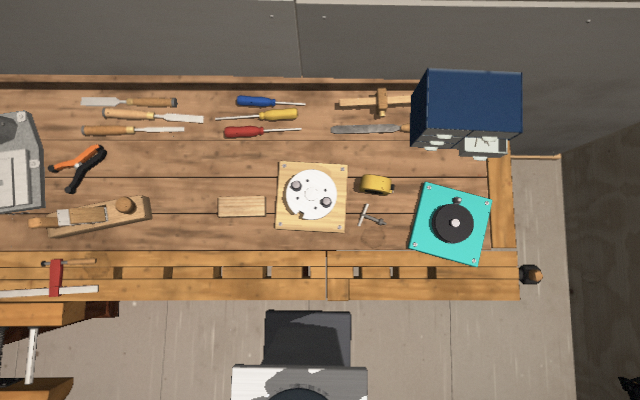

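View pics/side0.png

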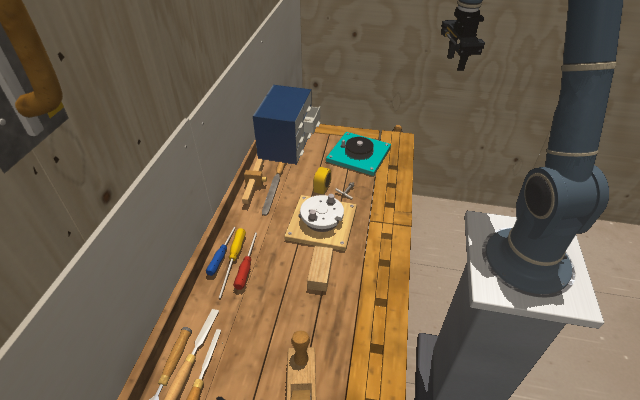

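The top view shows two candidates: the plywood jig with the aluminium plate at about (312,197), and a turquoise jig with a black plate at (451,224). The plywood one fits the description, with studs at about (297,186) and (326,202). I'll confirm it in an enlarged crop.

```bash
python3 - <<'E'
from h import *
import pickle
im=pickle.load(open('top0.pkl','rb'))
c=cv2.resize(im['pixels'][155:240,265:400],None,fx=5.9,fy=5.9,interpolation=cv2.INTER_CUBIC);save('crop0.png',c)
E
```

```text
(no output)
```

View pics/crop0.png

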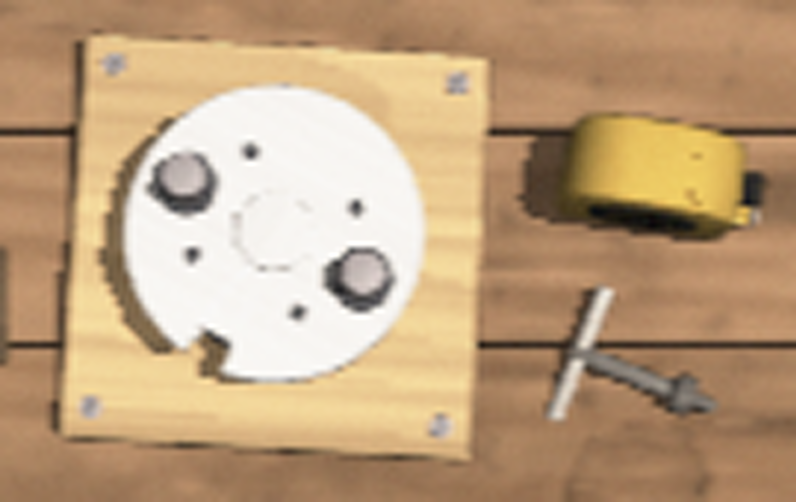

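The crop confirms it: plywood board, screws at crop (114,62), (456,83), (440,426) and (90,406), stud tops at (185,175) and (365,271), boss at (275,231), and notch at (205,350). The pin is hidden behind the far rim.

```bash
python3 - <<'E'
from h import *
import pickle
im=pickle.load(open('top0.pkl','rb'))
f=lambda x,y,z:pz(im,(x+.5)/5.9-.5+265,(y+.5)/5.9-.5+155,z)
S=[f(*p,.019) for p in[(114,62),(456,83),(440,426),(90,406)]]
C=np.mean(S,0);print('screws',np.round(S,4).tolist(),'C',C)
d=(S[0]+S[1]-S[2]-S[3])/2;e=(S[0]+S[3]-S[1]-S[2])/2
print('jig yaw',np.degrees(np.arctan2(d[1],d[0])),np.degrees(np.arctan2(-e[0],e[1])))
A=f(185,175,.08);B=f(365,271,.08);print('studs',A,B,(A+B)/2,np.linalg.norm(A-B))
s=(A-B);print('stud axis deg',np.degrees(np.arctan2(s[1],s[0])))
print('boss',f(275,231,.058)); n=f(207,345,.056);print('notch',n,np.degrees(np.arctan2(*(n-C)[[1,0]])),np.linalg.norm((n-C)[:2]))
for nm,x,y in[('boss',275,231),('A',185,175),('B',365,271),('board',400,90)]: print(nm,pd(im,x/5.9+265,y/5.9+155))
z=env.state();print(R.from_quat(z['tcp_rot']).as_matrix().round(3))
E
```

```text
screws [[0.632, 0.0508, 0.019], [0.6262, -0.0925, 0.019], [0.4829, -0.088, 0.019], [0.4879, 0.0558, 0.019]] C [ 0.55726625 -0.01847847  0.019     ]
jig yaw -1.9063337225465806 -2.159862197216792
studs [0.57508046 0.01606055 0.08      ] [ 0.53888576 -0.05493794  0.08      ] [ 0.55698311 -0.01943869  0.08      ] 0.07969217174796682
stud axis deg 62.98772395272194
boss [ 0.55679424 -0.01915161  0.058     ]
notch [0.51083851 0.00674517 0.056     ] 151.48529329221282 0.05283717981461207
boss [ 0.55588499 -0.02014359  0.05760021]
A [0.57424067 0.01511531 0.07932364]
B [ 0.53807389 -0.05592696  0.07895147]
board [ 0.62173849 -0.07018092  0.01891155]
[[ 0.947  0.321 -0.001]
 [ 0.321 -0.947  0.002]
 [-0.    -0.002 -1.   ]]
```

```bash
cat >> h.py <<'E'
def rows(wps,start=None):
    """wps: (x,y,z,yaw deg); prints fractions of each call from the previous pose"""
    if start is None:
        s=env.state();m=R.from_quat(s['tcp_rot']).as_matrix();start=(*s['tool_pos'],np.degrees(np.arctan2(m[1,0],m[0,0])))
    p=np.array(start,float);print('start',p.round(4))
    for w in wps:
        w=np.array(w,float);t=np.radians(p[3]);d=w-p
        print(w.round(4),'->',np.round([d[0]*np.cos(t)+d[1]*np.sin(t),d[0]*np.sin(t)-d[1]*np.cos(t),-d[2]],5)/.2,'rz',round(-d[3]/45,4));p=w
C=np.array([.557,-.019])
def fin(phi,off,z,r=.04):
    a=np.radians(phi);return (*(C+r*np.array([np.cos(a),np.sin(a)])+off*np.array([-np.sin(a),np.cos(a)])),z,phi+90)
E
python3 - <<'E'
from h import *
s=np.array([.2165,-.6387,.2215,18.7]);e=np.array(fin(63,.032,.2))
rows([s+(e-s)*k/4 for k in(1,2,3,4)],s)
E
```

```text
start [ 0.2165 -0.6387  0.2215 18.7   ]
[ 0.299  -0.4712  0.2161 52.275 ] -> [ 0.65935 -0.6608   0.02685] rz -0.7461
[ 0.3816 -0.3038  0.2108 85.85  ] -> [ 0.9148  -0.18595  0.0269 ] rz -0.7461
[  0.4641  -0.1363   0.2054 119.425 ] -> [0.865   0.351   0.02685] rz -0.7461
[5.466e-01 3.120e-02 2.000e-01 1.530e+02] -> [0.52655 0.7708  0.02685] rz -0.7461
```

```bash
python3 -m pendant '[[[0.66,-0.66,0.027],[0,0,-0.746]],[[0.66,-0.66,0.027],[0,0,-0.746]],[[0.66,-0.66,0.027],[0,0,-0.746]],[[0.66,-0.66,0.027],[0,0,-0.746]],[[0.66,-0.66,0.027],[0,0,-0.746]]]' 1 20
python3 -m pendant '[[[0.915,-0.186,0.027],[0,0,-0.746]],[[0.915,-0.186,0.027],[0,0,-0.746]],[[0.915,-0.186,0.027],[0,0,-0.746]],[[0.915,-0.186,0.027],[0,0,-0.746]],[[0.915,-0.186,0.027],[0,0,-0.746]]]'
python3 -m pendant '[[[0.865,0.351,0.027],[0,0,-0.746]],[[0.865,0.351,0.027],[0,0,-0.746]],[[0.865,0.351,0.027],[0,0,-0.746]],[[0.865,0.351,0.027],[0,0,-0.746]],[[0.865,0.351,0.027],[0,0,-0.746]]]'
python3 -m pendant '[[[0.527,0.771,0.027],[0,0,-0.746]],[[0.527,0.771,0.027],[0,0,-0.746]],[[0.527,0.771,0.027],[0,0,-0.746]],[[0.527,0.771,0.027],[0,0,-0.746]],[[0.527,0.771,0.027],[0,0,-0.746]],[[0.527,0.771,0.027],[0,0,-0.746]],[[0.527,0.771,0.027],[0,0,-0.746]]]'
python3 - <<'E'
from h import *
print(env.state()['qpos'])
rows([fin(63,.032,.2),fin(63,.032,.066)])
im=grab('wrist');save('w1.png',im['pixels'])
E
```

```text
t: 0.72
tool_pos: [0.2989, -0.4724, 0.2172]
tcp_rot: [0.898, 0.44, -0.0, 0.0]
contact_force: [0.7, -0.2, -0.1]
finger_gap: 0.519
finger_force: 0.0
t: 1.35
tool_pos: [0.3812, -0.3063, 0.2117]
tcp_rot: [0.734, 0.68, -0.0, 0.0]
contact_force: [0.2, -0.9, 0.3]
finger_gap: 0.02
finger_force: 0.0
t: 1.98
tool_pos: [0.464, -0.1394, 0.206]
tcp_rot: [0.507, 0.862, -0.0, -0.0]
contact_force: [-0.4, 0.3, -0.3]
finger_gap: 0.003
finger_force: 0.0
t: 2.85
tool_pos: [0.5467, 0.0287, 0.201]
tcp_rot: [0.235, 0.972, -0.001, 0.0]
contact_force: [0.4, -0.6, -0.1]
finger_gap: 0.002
finger_force: 0.0
[ 0.48627007  0.38611293 -0.78436629  1.83043111  0.31245818  1.05290867
  0.67738331]
start [5.46700e-01 2.87000e-02 2.01000e-01 1.52793e+02]
[5.466e-01 3.120e-02 2.000e-01 1.530e+02] -> [0.00585 0.011   0.00475] rz -0.0046
[5.466e-01 3.120e-02 6.600e-02 1.530e+02] -> [0.   0.   0.67] rz -0.0
```

View pics/w1.png

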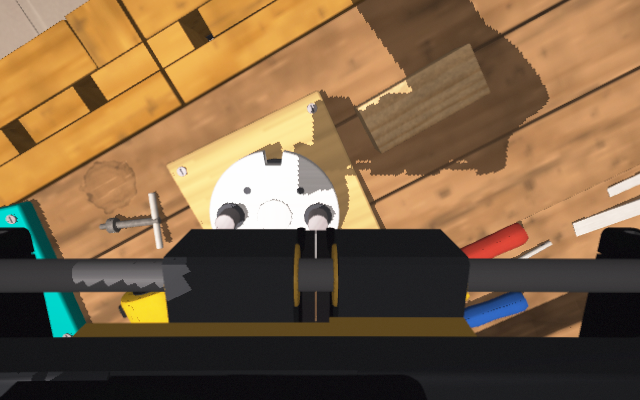

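The wrist view shows the notch at (273,157), the boss at (275,215), and the studs at (231,215) and (318,215). The fingertips are just behind the right-hand stud, as planned. Descending, then pushing round.

```bash
python3 -m pendant '[[[0.006,0.011,0.3],[0,0,0]],[[0.006,0.011,0.5],[0,0,0]],[[0.006,0.011,0.6],[0,0,0]],[[0.006,0.011,0.675],[0,0,0]],[[0.006,0.011,0.675],[0,0,0]],[[0.006,0.011,0.675],[0,0,0]],[[0.006,0.011,0.675],[0,0,0]]]'
python3 - <<'E'
from h import *
S=fin(63,.032,.066)
rows([S,fin(63,.019,.066)])
for a0 in(63,):
  for k in range(5,45,5): rows([fin(a0-k,.0185,.066)],fin(a0,.0185,.066))
E
```

```text
t: 3.78
tool_pos: [0.5476, 0.0333, 0.0671]
tcp_rot: [0.233, 0.972, 0.0, 0.001]
contact_force: [-0.7, 0.2, -0.0]
finger_gap: 0.004
finger_force: 0.0
start [5.47600e-01 3.33000e-02 6.71000e-02 1.52996e+02]
[5.466e-01 3.120e-02 6.600e-02 1.530e+02] -> [-0.0005  -0.01175  0.00535] rz -0.0001
[5.582e-01 2.530e-02 6.600e-02 1.530e+02] -> [-0.065 -0.    -0.   ] rz -0.0
start [5.587e-01 2.500e-02 6.600e-02 1.530e+02]
[5.625e-01 2.470e-02 6.600e-02 1.480e+02] -> [-0.0178  0.0073 -0.    ] rz 0.1111
start [5.587e-01 2.500e-02 6.600e-02 1.530e+02]
[5.663e-01 2.410e-02 6.600e-02 1.430e+02] -> [-0.03615  0.013   -0.     ] rz 0.2222
start [5.587e-01 2.500e-02 6.600e-02 1.530e+02]
[5.70e-01 2.31e-02 6.60e-02 1.38e+02] -> [-0.0549   0.01715 -0.     ] rz 0.3333
start [5.587e-01 2.500e-02 6.600e-02 1.530e+02]
[5.736e-01 2.180e-02 6.600e-02 1.330e+02] -> [-0.074   0.0196 -0.    ] rz 0.4444
start [5.587e-01 2.500e-02 6.600e-02 1.530e+02]
[5.771e-01 2.020e-02 6.600e-02 1.280e+02] -> [-0.0932   0.02035 -0.     ] rz 0.5556
start [5.587e-01 2.500e-02 6.600e-02 1.530e+02]
[5.805e-01 1.830e-02 6.600e-02 1.230e+02] -> [-0.1124   0.01945 -0.     ] rz 0.6667
start [5.587e-01 2.500e-02 6.600e-02 1.530e+02]
[5.836e-01 1.610e-02 6.600e-02 1.180e+02] -> [-0.13145  0.0169  -0.     ] rz 0.7778
start [5.587e-01 2.500e-02 6.600e-02 1.530e+02]
[5.866e-01 1.370e-02 6.600e-02 1.130e+02] -> [-0.1502   0.01265 -0.     ] rz 0.8889
```

```bash
python3 -m pendant '[[[-0.03,-0.01,0.003],[0,0,0]],[[-0.05,-0.01,0.003],[0,0,0]],[[-0.068,-0.01,0.003],[0,0,0]],[[-0.068,-0.01,0.003],[0,0,0]],[[-0.068,-0.01,0.003],[0,0,0]]]'
python3 -m pendant '[[[-0.018,0.007,0],[0,0,0.111]],[[-0.036,0.013,0],[0,0,0.222]],[[-0.055,0.017,0],[0,0,0.333]],[[-0.074,0.02,0],[0,0,0.444]],[[-0.093,0.02,0],[0,0,0.556]],[[-0.112,0.019,0],[0,0,0.667]],[[-0.131,0.017,0],[0,0,0.778]],[[-0.15,0.013,0],[0,0,0.889]],[[-0.15,0.013,0],[0,0,0.889]],[[-0.15,0.013,0],[0,0,0.889]],[[-0.15,0.013,0],[0,0,0.889]]]'
python3 - <<'E'
from h import *
print(env.state()['qpos']);rows([fin(23,.0185,.066)])
im=grab('wrist');save('w2.png',im['pixels'])
E
```

```text
t: 4.4
tool_pos: [0.5579, 0.0254, 0.0653]
tcp_rot: [0.233, 0.972, 0.0, -0.0]
contact_force: [0.1, -0.5, 0.1]
finger_gap: 0.002
finger_force: 0.0
t: 5.78
tool_pos: [0.5858, 0.0141, 0.0653]
tcp_rot: [0.552, 0.834, 0.0, -0.0]
contact_force: [-0.8, 1.2, -0.7]
finger_gap: 0.008
finger_force: 0.3
[ 0.27698474  0.55836619 -0.49989144  1.86879117  0.35999536  0.80447466
 -0.00989892]
start [5.858000e-01 1.410000e-02 6.530000e-02 1.130469e+02]
[5.866e-01 1.370e-02 6.600e-02 1.130e+02] -> [-0.00365  0.003   -0.00335] rz 0.001
```

View pics/w2.png

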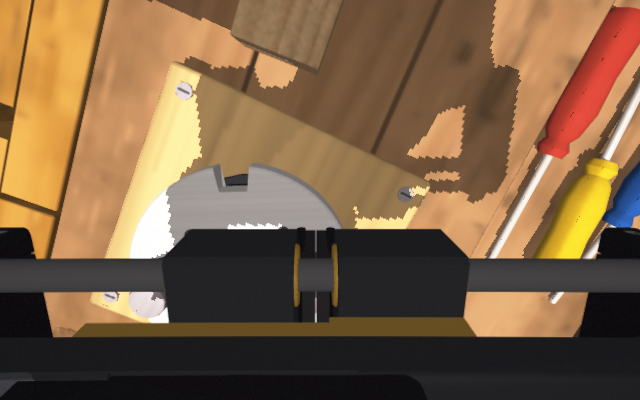

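The wrist view shows the notch at (235,178), still square to the tool, so the plate is turning with the push. Continuing two more 40° arcs.

```bash
python3 -m pendant '[[[-0.018,0.007,0],[0,0,0.111]],[[-0.036,0.013,0],[0,0,0.222]],[[-0.055,0.017,0],[0,0,0.333]],[[-0.074,0.02,0],[0,0,0.444]],[[-0.093,0.02,0],[0,0,0.556]],[[-0.112,0.019,0],[0,0,0.667]],[[-0.131,0.017,0],[0,0,0.778]],[[-0.15,0.013,0],[0,0,0.889]],[[-0.15,0.013,0],[0,0,0.889]]]'
python3 -m pendant '[[[-0.018,0.007,0],[0,0,0.111]],[[-0.036,0.013,0],[0,0,0.222]],[[-0.055,0.017,0],[0,0,0.333]],[[-0.074,0.02,0],[0,0,0.444]],[[-0.093,0.02,0],[0,0,0.556]],[[-0.112,0.019,0],[0,0,0.667]],[[-0.131,0.017,0],[0,0,0.778]],[[-0.15,0.013,0],[0,0,0.889]],[[-0.15,0.013,0],[0,0,0.889]],[[-0.15,0.013,0],[0,0,0.889]]]'
python3 - <<'E'
from h import *
print(env.state()['qpos']);rows([fin(-57,.0185,.066)])
print('30 on:');rows([fin(-67,.0185,.066),],fin(-57,.0185,.066))
E
```

```text
t: 6.95
tool_pos: [0.6, -0.0127, 0.0654]
tcp_rot: [0.804, 0.595, -0.0, 0.0]
contact_force: [0.4, 0.6, -0.3]
finger_gap: 0.005
finger_force: 0.0
t: 8.2
tool_pos: [0.5938, -0.042, 0.0654]
tcp_rot: [0.959, 0.285, 0.0, 0.0]
contact_force: [-0.1, -1.7, 0.5]
finger_gap: 0.006
finger_force: 0.0
[ 0.10742238  0.52168223 -0.14345927  1.86256093  0.10327782  0.76442546
 -1.08468831]
start [ 0.5938 -0.042   0.0654 33.1136]
[ 0.5943 -0.0425  0.066  33.    ] -> [ 0.0009   0.00335 -0.003  ] rz 0.0025
30 on:
start [ 0.5943 -0.0425  0.066  33.    ]
[ 0.5897 -0.0486  0.066  23.    ] -> [-0.03615  0.013   -0.     ] rz 0.2222
```

```bash
python3 -m pendant '[[[-0.018,0.007,0],[0,0,0.111]],[[-0.036,0.013,0],[0,0,0.222]],[[-0.055,0.017,0],[0,0,0.333]],[[-0.074,0.02,0],[0,0,0.444]],[[-0.093,0.02,0],[0,0,0.556]],[[-0.112,0.019,0],[0,0,0.667]],[[-0.112,0.019,0],[0,0,0.667]],[[-0.112,0.019,0],[0,0,0.667]],[[-0.112,0.019,0],[0,0,0.667]]]'
python3 -m pendant '[[[0.08,0,0],[0,0,0]],[[0.08,0,-0.3],[0,0,0]],[[0.08,0,-0.6],[0,0,0]],[[0.4,-0.2,-0.75],[0,0,0]],[[0.4,-0.2,-0.75],[0,0,0]],[[0.4,-0.2,-0.75],[0,0,0]],[[0.4,-0.2,-0.75],[0,0,0]]]'
python3 - <<'E'
from h import *
import pickle
im=grab('wrist');save('w3.png',im['pixels']);pickle.dump(im,open('w3.pkl','wb'))
E
```

```text
t: 9.32
tool_pos: [0.5771, -0.0574, 0.0654]
tcp_rot: [1.0, 0.027, -0.0, -0.0]
contact_force: [0.0, -0.1, -0.0]
finger_gap: 0.004
finger_force: 0.0
t: 10.2
tool_pos: [0.6535, -0.0145, 0.2143]
tcp_rot: [1.0, 0.026, -0.001, 0.0]
contact_force: [-0.2, 0.4, -1.3]
finger_gap: 0.007
finger_force: 0.0
```

View pics/w3.png

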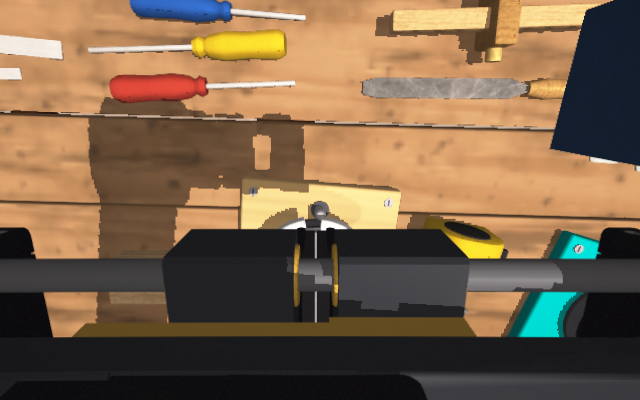

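The pin shows at (320,209), but the gripper hides the plate. I'll back off towards the robot for a clear view.

```bash
python3 -m pendant '[[[-0.9,0,-0.1],[0,0,0]],[[-0.9,0,-0.1],[0,0,0]],[[-0.9,0,-0.1],[0,0,0]],[[-0.9,0,-0.1],[0,0,0]],[[-0.9,0,-0.1],[0,0,0]],[[-0.9,0,-0.1],[0,0,0]]]'
python3 - <<'E'
from h import *
import pickle
im=grab('wrist');pickle.dump(im,open('w4.pkl','wb'))
k,d=K(im);T=np.linalg.inv(im['pose']);q=T[:3,:3]@np.array([*C,.056])+T[:3,3]
u,v=cv2.projectPoints(q[None],np.zeros(3),np.zeros(3),k,d)[0][0,0];print(u,v)
x0=int(max(0,min(u-100,440)));y0=int(max(0,min(v-75,250)))
c=im['pixels'][y0:y0+150,x0:x0+200];save('w4.png',cv2.resize(c,None,fx=4,fy=4,interpolation=cv2.INTER_CUBIC));print(x0,y0)
E
```

```text
t: 11.0
tool_pos: [0.476, -0.0229, 0.2352]
tcp_rot: [1.0, 0.026, 0.0, 0.0]
contact_force: [1.3, 0.5, 0.1]
finger_gap: 0.006
finger_force: 0.0
316.0271021012675 92.69232311654251
216 17
```

View pics/w4.png

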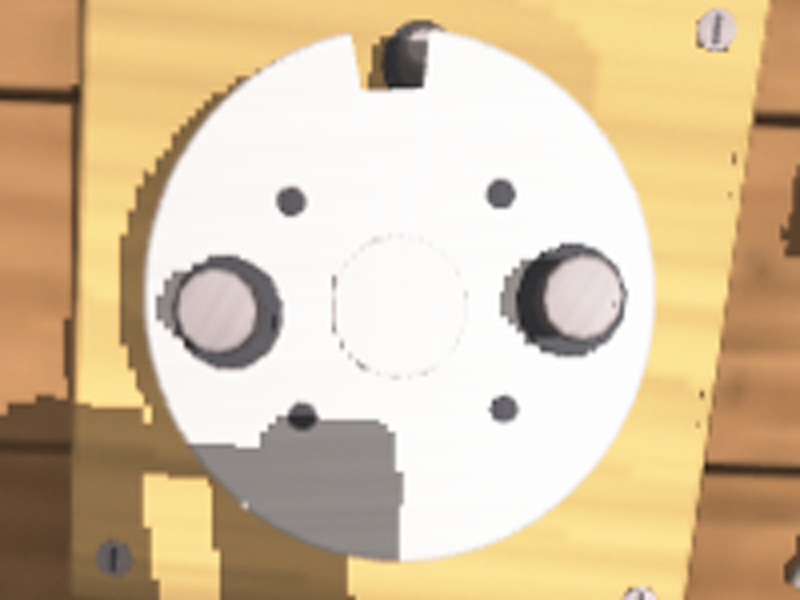

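The crop shows the notch at about x 354–432 and the pin at (418,35), to its right, so a few more degrees clockwise are needed. Stud tops are at (217,310) and (583,297), and screws at (716,30) and (113,558).

```bash
python3 - <<'E'
from h import *
import pickle
im=pickle.load(open('w4.pkl','rb'))
f=lambda x,y,z:pz(im,(x+.5)/4-.5+216,(y+.5)/4-.5+17,z)
A=f(217,310,.08);B=f(583,297,.08);s=A-B
print('studs',A,B,(A+B)/2,np.linalg.norm(s),'plate yaw',np.degrees(np.arctan2(s[1],s[0]))-90)
a=np.mean([f(x,y,.056) for x,y in[(291,200),(501,193),(302,416),(504,408)]],0);print('hole centre',a,'boss',f(400,306,.058))
h=f(501,193,.056)-f(291,200,.056);print('hole yaw',np.degrees(np.arctan2(h[1],h[0]))+90)
d=f(716,30,.019)-f(113,558,.019);print('jig c',(f(716,30,.019)+f(113,558,.019))/2,'yaw',np.degrees(np.arctan2(d[1],d[0]))+45)
p=f(420,33,.04);print('pin',p,np.degrees(np.arctan2(*(p-a)[[1,0]])))
n=f(393,62,.056);print('notch',n,np.degrees(np.arctan2(*(n-a)[[1,0]])))
E
```

```text
studs [0.55297753 0.02111469 0.08      ] [ 0.55981731 -0.05829469  0.08      ] [ 0.55639742 -0.01859     0.08      ] 0.07970340234661319 plate yaw 4.922911322635869
hole centre [ 0.55649508 -0.01853168  0.056     ] boss [ 0.55653538 -0.01864557  0.058     ]
hole yaw 4.769241866366983
jig c [ 0.55741078 -0.01867482  0.019     ] yaw -2.047333762102518
pin [ 0.61821797 -0.02011994  0.04      ] -1.4740164035713705
notch [ 0.60879477 -0.01434867  0.056     ] 4.572873798713015
```

```bash
sed -i 's/^C=.*/C=np.array([.5566,-.0186])/' h.py; python3 - <<'E'
from h import *
rows([fin(-86,.034,.18),fin(-86,.034,.066),fin(-87.5,.018,.066),fin(-91.7,.0175,.066)])
E
```

```text
start [ 0.4759 -0.0228  0.2351  2.9626]
[ 0.5933 -0.0561  0.18    4.    ] -> [0.57745 0.1967  0.2753 ] rz -0.0231
[ 0.5933 -0.0561  0.066   4.    ] -> [0.   0.   0.57] rz -0.0
[ 0.5763 -0.0578  0.066   2.5   ] -> [-0.08525  0.0023  -0.     ] rz 0.0333
[ 0.5729 -0.0591  0.066  -1.7   ] -> [-0.0174   0.00585 -0.     ] rz 0.0933
```

```bash
python3 -m pendant '[[[0.577,0.197,0.275],[0,0,-0.023]],[[0.577,0.197,0.275],[0,0,-0.023]],[[0.577,0.197,0.275],[0,0,-0.023]],[[0.577,0.197,0.275],[0,0,-0.023]],[[0.577,0.197,0.275],[0,0,-0.023]]]'
python3 -m pendant '[[[0,0,0.2],[0,0,0]],[[0,0,0.4],[0,0,0]],[[0,0,0.57],[0,0,0]],[[0,0,0.57],[0,0,0]],[[0,0,0.57],[0,0,0]],[[0,0,0.57],[0,0,0]]]'
python3 - <<'E'
from h import *
rows([fin(-87.5,.018,.066),fin(-91.7,.0175,.066)])
E
```

```text
t: 11.68
tool_pos: [0.5918, -0.0555, 0.1811]
tcp_rot: [0.999, 0.035, 0.0, -0.0]
contact_force: [-1.1, -0.0, 0.1]
finger_gap: 0.008
finger_force: 0.0
t: 12.42
tool_pos: [0.5937, -0.0561, 0.0686]
tcp_rot: [0.999, 0.035, 0.002, 0.0]
contact_force: [-0.7, -0.3, 0.3]
finger_gap: 0.008
finger_force: 0.0
start [ 0.5937 -0.0561  0.0686  4.0139]
[ 0.5763 -0.0578  0.066   2.5   ] -> [-0.0872   0.00245  0.013  ] rz 0.0336
[ 0.5729 -0.0591  0.066  -1.7   ] -> [-0.0174   0.00585 -0.     ] rz 0.0933
```

```bash
python3 -m pendant '[[[-0.05,0.002,0.005],[0,0,0.02]],[[-0.085,0.003,0.005],[0,0,0.034]],[[-0.094,0.005,0.005],[0,0,0.08]],[[-0.103,0.008,0.005],[0,0,0.127]],[[-0.103,0.008,0.005],[0,0,0.127]],[[-0.103,0.008,0.005],[0,0,0.127]],[[-0.103,0.008,0.005],[0,0,0.127]]]'
python3 -m pendant '[[[0.08,0,0],[0,0,0]],[[0.08,0,-0.3],[0,0,0]],[[0.08,0,-0.6],[0,0,0]],[[-0.48,-0.2,-0.84],[0,0,-0.1]],[[-0.48,-0.2,-0.84],[0,0,-0.1]],[[-0.48,-0.2,-0.84],[0,0,-0.1]],[[-0.48,-0.2,-0.84],[0,0,-0.1]],[[-0.48,-0.2,-0.84],[0,0,-0.1]]]'
python3 - <<'E'
from h import *
import pickle
im=grab('wrist');pickle.dump(im,open('w5.pkl','wb'))
k,d=K(im);T=np.linalg.inv(im['pose']);q=T[:3,:3]@np.array([*C,.056])+T[:3,3]
u,v=cv2.projectPoints(q[None],np.zeros(3),np.zeros(3),k,d)[0][0,0]
x0=int(max(0,min(u-100,440)));y0=int(max(0,min(v-75,250)))
c=im['pixels'][y0:y0+150,x0:x0+200];save('w5.png',cv2.resize(c,None,fx=4,fy=4,interpolation=cv2.INTER_CUBIC));print(x0,y0)
E
```

```text
t: 13.3
tool_pos: [0.5723, -0.0591, 0.0654]
tcp_rot: [1.0, -0.015, 0.0, 0.0]
contact_force: [2.2, -0.5, 1.5]
finger_gap: 0.005
finger_force: 0.9
t: 14.3
tool_pos: [0.4777, -0.0168, 0.2325]
tcp_rot: [1.0, 0.024, -0.001, 0.0]
contact_force: [-0.2, 0.2, -0.3]
finger_gap: 0.004
finger_force: 0.0
221 19
```

View pics/w5.png

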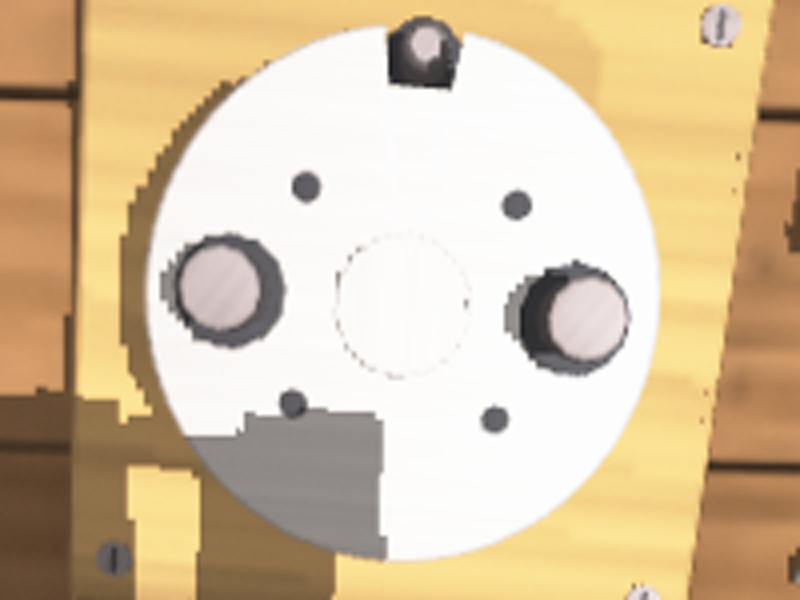

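The pin top at (426,43) now sits in the middle of the notch (388–462), with the studs at (219,287) and (587,318).

```bash
python3 - <<'E'
from h import *
import pickle
im=pickle.load(open('w5.pkl','rb'))
f=lambda x,y,z:pz(im,(x+.5)/4-.5+221,(y+.5)/4-.5+19,z)
A=f(219,287,.08);B=f(587,318,.08);s=A-B
print((A+B)/2,'plate yaw',np.degrees(np.arctan2(s[1],s[0]))-90)
a=np.mean([f(x,y,.056) for x,y in[(306,186),(516,204),(292,403),(494,419)]],0);print('c',a)
h=f(516,204,.056)-f(306,186,.056);print('hole yaw',np.degrees(np.arctan2(h[1],h[0]))+90)
d=f(720,25,.019)-f(113,558,.019);print('jig yaw',np.degrees(np.arctan2(d[1],d[0]))+45)
p=f(426,45,.04);print('pin',p,np.degrees(np.arctan2(*(p-a)[[1,0]])))
rows([(*a[:2],.16,-2.5),(*a[:2],.062,-2.5)])
E
```

```text
[ 0.5565401  -0.01804263  0.08      ] plate yaw -1.8580592523052104
c [ 0.55655152 -0.01809748  0.056     ]
hole yaw -1.8487883565012595
jig yaw -2.0592166745337224
pin [ 0.61505596 -0.02086927  0.04      ] -2.7125028984204294
start [ 0.4776 -0.0168  0.2324  2.7325]
[ 0.5566 -0.0181  0.16   -2.5   ] -> [0.3938  0.02515 0.362  ] rz 0.1163
[ 0.5566 -0.0181  0.062  -2.5   ] -> [ 0.   -0.    0.49] rz -0.0
```

Aligned to within about 1°. Now I'll press on the boss.

```bash
python3 -m pendant '[[[0.394,0.025,0.2],[0,0,0.116]],[[0.394,0.025,0.362],[0,0,0.116]],[[0.394,0.025,0.362],[0,0,0.116]],[[0.394,0.025,0.362],[0,0,0.116]],[[0.394,0.025,0.362],[0,0,0.116]]]'
python3 -m pendant '[[[0,0,0.2],[0,0,0]],[[0,0,0.4],[0,0,0]],[[0,0,0.48],[0,0,0]],[[0,0,0.48],[0,0,0]],[[0,0,0.48],[0,0,0]],[[0,0,0.48],[0,0,0]]]'
python3 -m pendant '[[[0,0,0.01],[0,0,0]],[[0,0,0.02],[0,0,0]],[[0,0,0.03],[0,0,0]],[[0,0,0.04],[0,0,0]],[[0,0,0.05],[0,0,0]],[[0,0,0.05],[0,0,0]]]'
```

```text
t: 14.98
tool_pos: [0.5564, -0.0176, 0.1626]
tcp_rot: [1.0, -0.021, 0.001, -0.0]
contact_force: [0.0, 0.3, 0.5]
finger_gap: 0.009
finger_force: 0.0
t: 15.72
tool_pos: [0.5572, -0.0174, 0.0665]
tcp_rot: [1.0, -0.021, 0.001, -0.0]
contact_force: [-1.1, 0.4, -0.4]
finger_gap: 0.009
finger_force: 0.0
t: 16.48
tool_pos: [0.5561, -0.0174, 0.0549]
tcp_rot: [1.0, -0.021, -0.0, 0.0]
contact_force: [-0.7, -0.4, 2.2]
finger_gap: 0.003
finger_force: 1.3
```

```bash
python3 -m pendant '[[[0,0,0.01],[0,0,0]],[[0,0,0.02],[0,0,0]],[[0,0,0.03],[0,0,0]],[[0,0,0.03],[0,0,0]]]'
python3 -m pendant '[[[0,0,0.01],[0,0,0]],[[0,0,0.02],[0,0,0]],[[0,0,0.02],[0,0,0]],[[0,0,0.02],[0,0,0]]]'
python3 -m pendant '[[[0,0,0.01],[0,0,0]],[[0,0,0.015],[0,0,0]],[[0,0,0.015],[0,0,0]],[[0,0,0.015],[0,0,0]]]'
```

```text
t: 16.98
tool_pos: [0.5561, -0.0174, 0.0487]
tcp_rot: [1.0, -0.021, 0.0, 0.0]
contact_force: [-0.4, -0.1, 2.5]
finger_gap: 0.003
finger_force: 1.1
t: 17.48
tool_pos: [0.5561, -0.0174, 0.0463]
tcp_rot: [1.0, -0.021, 0.0, -0.0]
contact_force: [-4.6, -0.5, 14.9]
finger_gap: 0.003
finger_force: 7.3
t: 17.98
tool_pos: [0.5563, -0.0174, 0.0461]
tcp_rot: [1.0, -0.021, 0.0, -0.0]
contact_force: [-11.7, -0.2, 35.7]
finger_gap: 0.007
finger_force: 17.8
```

The plate has stopped hard at z = 0.046, which is the seated level. Lifting off straight up and checking.

```bash
python3 -m pendant '[[[0,0,-0.05],[0,0,0]],[[0,0,-0.2],[0,0,0]],[[0,0,-0.5],[0,0,0]],[[0,0,-0.9],[0,0,0]],[[-0.4,0,-0.95],[0,0,0]],[[-0.4,0,-0.95],[0,0,0]],[[-0.4,0,-0.95],[0,0,0]],[[-0.4,0,-0.95],[0,0,0]],[[-0.4,0,-0.95],[0,0,0]]]'
python3 - <<'E'
from h import *
im=grab('wrist')
k,d=K(im);T=np.linalg.inv(im['pose'])
def pr(P):
    q=T[:3,:3]@np.array(P)+T[:3,3];return cv2.projectPoints(q[None],np.zeros(3),np.zeros(3),k,d)[0][0,0]
u,v=pr([*C,.044]);x0=int(max(0,min(u-100,440)));y0=int(max(0,min(v-75,250)))
save('w6.png',cv2.resize(im['pixels'][y0:y0+150,x0:x0+200],None,fx=4,fy=4,interpolation=cv2.INTER_CUBIC));print(x0,y0)
for a in range(0,360,60):
    P=C+.028*np.array([np.cos(np.radians(a+15)),np.sin(np.radians(a+15))]);uu,vv=pr([*P,.044]);print(a,pd(im,uu,vv).round(4))
E
```

```text
t: 19.1
tool_pos: [0.4768, -0.0141, 0.2312]
tcp_rot: [1.0, -0.021, -0.0, 0.0]
contact_force: [-0.1, 0.5, -1.1]
finger_gap: 0.003
finger_force: 0.0
217 19
0 [ 0.5837 -0.0113  0.0433]
60 [0.5638 0.0084 0.0448]
120 [0.5368 0.0012 0.0435]
180 [ 0.5295 -0.0259  0.0436]
240 [ 0.5494 -0.0456  0.0443]
300 [ 0.5764 -0.0384  0.0446]
```

View pics/w6.png

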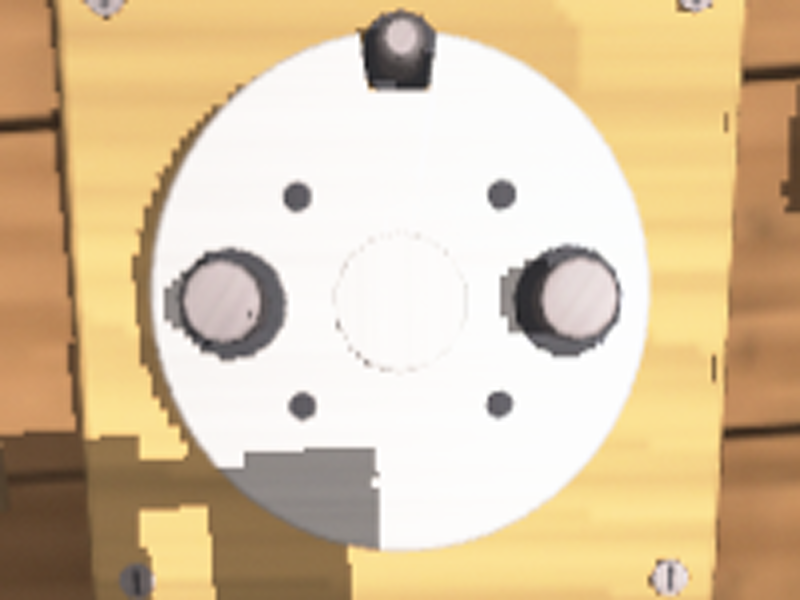

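The plate top is level at 0.044 m, which is seated, with the pin at (400,40) inside the notch (362–436). The robot is clear of everything, so I'm handing in.

```bash
python3 -c "
from workcell import env
print(env.close_job())"
```

```text
the job is handed in; nothing more can be done
None
```

The plate is turned and pressed down to its seated height with the pin in the notch; the robot is clear, never went near the chuck key, tape measure or offcut, and the job was handed in at about 19 s of the 58 s allowed.

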